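# Set a tin in the one-handed can vice

## Task

Get the low tin that stands in front of the can vice ready for one-handed opening. Press the vice's orange ratchet release and, keeping it pressed, push the sliding jaw all the way back to its stop; then push the tin along the worktop into the mouth until it rests against the toothed bar, and push the sliding jaw up against it until the ratchet keeps the tin squeezed firmly between the two rubber pads. Only push: do not lift or tip the tin, and leave the opener, bowl, wooden spoon, garlic and coffee jar where they are.

Things in the scene. Friction and masses are not known exactly. Their poses are not given: they have to be found in the camera images.
- vice: White can vice fixed to the worktop, 312 mm long. Steel bar (10 mm wide, z 24-38 mm, toothed below) along its y axis; mouth opens to its -x. Origin: on the worktop under the bar, mid-mouth when fully open (mouth y -60 to +60 mm). Fixed jaw at +y; sliding jaw opens to -y. Jaws reach to x -76 mm, 47 mm high. Feet at y +88 and -190: 36 mm posts 44 mm high on suction cups 68 mm wide, 12 mm high.
- fixed_jaw: Fixed jaw with ribbed black rubber pad, 56 mm wide, 34 mm high. Origin: centre of the pad's face, 27 mm above the worktop, at vice x -44, y +60 mm. Axes as the vice.
- jaw_pad: Rubber pad of the sliding jaw, same size, facing the fixed jaw. It is a sprung cushion: it yields up to 8 mm into the jaw, from 2.4 N to 7.2 N. Origin: centre of its face, 27 mm above the worktop. Axes as the vice.
- jaw (a joint): Position of the sliding jaw along the bar: 0 = closed (10 mm between pads), 0.110 = fully back at its stop (120 mm). The ratchet (teeth every 6 mm) lets the jaw be pushed forward, towards the fixed jaw, with about 5 N at any time; let go under load it drops back up to 6 mm. It cannot go back unless the release is pressed; then about 1 N slides it.
- release (a joint): How far the orange release paddle is pressed down: 0 = up (ratchet locked), 0.008 = bottomed. The ratchet is free from 0.004 on. Spring: 2 N to start, about 5 N at the bottom; it springs up when let go.
- release_top (a point): Centre of the top of the orange paddle (36 mm across the bar, 54 along it), 52 mm above the worktop when up; moves with the jaw. It is the floor of a thumb well: a front (fixed-jaw side) and a rear wall, 40 mm wide, tops 70 mm above the worktop, inner faces 30 mm either side of this point along the bar; open at the sides. A fingertip in the well presses the paddle and can push either wall.
- tin: Low closed tin with a tomato picture, 75 mm diameter, 58 mm high, 0.18 to 0.36 kg, standing on the worktop in front of the vice. Origin: centre of its underside. When it rests against the bar its centre is at vice x = -43 mm.
- opener: Steel opener with a black handle lying on the worktop, 174 x 41 x 20 mm. Leave it alone. Origin: centre of its underside.
- serving_bowl: White bowl, 116 mm wide, 51 mm high. Leave it alone. Origin: centre of its underside.
- wooden_spoon: Wooden spoon lying on the worktop, 315 x 45 x 15 mm. Leave it alone. Origin: centre of its underside.
- garlic: Head of garlic, 60 mm. Leave it alone. Origin: centre of its underside.
- coffee_jar: Jar of dark coffee with a black lid, 84 mm diameter, 140 mm high, left of the vice. Leave it alone. Origin: centre of its underside.

How it is judged:
By the outcome, as a careful person would: the job done as asked, in the order asked, and still so for the second after the job is handed in, with the robot touching nothing.
It also fails if it takes over 59 s, if anything falls off the work surface, if the arm or the gripper's body presses on something with over 40 N, if the wrist force passes 120 N, or if a joint passes its speed limit or range.

## Robot

A 6-joint arm with a two-finger parallel gripper is mounted at the origin on a cart in front of the work surface, level with it; the furniture and walls round the work are solid. World frame = base frame: x ahead of the robot, y to its left, z up, the work surface at z = 0. Lengths are in m, angles in degrees, forces in N, time in s.
With the tool pointing down it reaches from about 0.35 to 0.875 m from the base axis. Payload 4.2 kg.
Tool frame: the origin (TCP) lies midway between the tips of the shut fingers; the grasp point (between the pads) lies r.pinch_z behind it (r.pinch_z is the distance from the TCP to the grasp point, in m); z points along the fingers, y is the direction in which the jaws open and shut (so a half turn about z gives the same grasp; the last joint's range is limited). The gripper opens to 87 mm and grips with 3 to 60 N. Pads are 19 mm wide; open, the fingers measure 117 mm over their backs; the gripper's body (75 mm by 190 mm) begins 51 mm behind the grasp point.
Start: joints at [-61.329, 22.042, 0.453, 0, -68.411, -14.817], TCP at [0.15, -0.607, 0.223] pointing down, gripper open.
Joint ranges: [-179.83, 179.83], [-69.29, 118.12], [-61.27, 80.66], [-181.25, 117.63], [-171.15, -9.14], [-177.46, 177.46]. Speed limits (degrees/s): [159.86, 159.86, 180, 180, 180, 180].

## Interface

Orientations are given as a 3x3 rotation matrix whose columns are the frame's x, y, z axes.
In Python, from station import r gives the robot as it stands. The module is installed in compiled form; this text tells all that it offers.
- The arm moves only by the tool play_rows, never from a script. Its argument "deltas" is a list of rows, each a list of 7 numbers: the shift along the tool's x, y, z in units of 25 mm (1.0 is 25 mm), then the turn, a rotation vector about the tool's x, y, z in units of 5 degrees (1.0 is 5 degrees), then the finger opening in mm, from 0 to 87. In form: [[tx, ty, tz, wx, wy, wz, fingers], ...]. A call has 1 to 12 rows; each row is the pose to reach, as a shift and turn from the pose commanded when the call began, along the tool's axes at that moment; what a row does not reach only later rows make up. A row lasts 1/10 s, in which the tool goes at most 50 mm and 8.59 degrees, less where a joint would pass 70% of its speed; a pose out of reach is approached as far as the arm can. A call with a gripper value outside its range is refused whole. The fingers move at their own pace and stop on an object; the grip force is fixed at half the most. Time passes only in rows, so rows that repeat a pose let the fingers close. It gives the time, the measured TCP pose, the force and the opening at its end, in the units of the state.
- r.sense(): the state, without advancing time (a new reading comes with each control period).
- r.capture(name): name is "scene" or "top" or "wrist"; returns a dict with "pixels" (480x640x3 uint8, red, green, blue), "camera_matrix" (3x3 intrinsics, pixels), "R" (3x3) and "t" (3): a world point X has camera coordinates R X + t; the wrist camera has in their place "T_tool_cam" (4x4, takes a point from camera to tool coordinates, whose origin is the TCP and whose axes are the flange's). Camera axes: x right, y down, z forward; pixel columns grow to the right and rows downward; lengths in m; the calibration is good to about 2 mm. A picture is of the moment at which its call begins: read the wrist's pose just before it. There is no depth.
- r.finish_job(): hands the job in, once; it reports no verdict.
Trained networks look in the newest picture that a camera, given by its name, has taken for a name from the list of things; names that differ only in an ending like _2 or _b are one class to them, and where a whole thing is asked for, a point or a joint stands for the part that bears it (a point fixed in the world has none). Each returns a list of dicts, best first, with "score" (0 to 1); they miss things now and then, are a little off and sometimes report something else, mostly with a low value. They report only what shows in the picture. A call takes as long as a camera call.
- r.spot_in(camera, target): "centre" ([x, y, z] in m, in world coordinates, good to about 4 mm: the middle of the surface that is visible of it).
- r.cut_out(camera, target): "region" (480x640 bool, what is visible of it).
The state is a dict: "time_s": time; "joints": joint angles; "joint_velocities": joint speeds; "effort": joint torques, N m; "tcp_pos": TCP position; "ee_rot": TCP orientation; "wrist_force": force on the tool from outside, world axes, zero at the start; "moment": the same for the moment, N m; "gripper_width": opening from 0.0 (shut) to 1.0 (fully open).
Only numpy, scipy, OpenCV 4.12 (cv2) and the standard library are available. Lean on these libraries where they do the work, as an engineer would, in place of code of your own. Each camera call takes 0.05 s, during which the arm holds its last target.

## Working session

There is one attempt and no reset: what is moved stays moved. The work goes in short steps, Python scripts to look and compute and a tool call to move; the robot and the scene stay as the last step left them, time stands still between calls to the robot, and variables do not carry over. Pictures are saved under pics/ and viewed, and the job is handed in when it is done.

Besides the shell and the picture viewer there is one more tool, called after "Emit:" as name([rows], argument=value, ...), one row to a line, values as JSON. play_rows: Moves the arm, as the interface text tells. Its arguments: {"type":"object","properties":{"deltas":{"type":"array","items":{"type":"array","items":{"type":"number"}}}},"required":["deltas"]}

```bash
ls; mkdir -p pics
python3 - <<'E'
from station import r
import cv2
s=r.sense(); print(s['time_s'],s['tcp_pos'],s['ee_rot'],s['gripper_width'],r.pinch_z)
for c in ['scene','top']:
    d=r.capture(c); cv2.imwrite(f'pics/{c}0.png',d['pixels'][:,:,::-1])
    print(c,d['camera_matrix'],d['R'],d['t'])
    for n in ['vice','fixed_jaw','jaw_pad','release','release_top','tin','opener','serving_bowl','wooden_spoon','garlic','coffee_jar']:
        try:
            print(n,[(x['score'],x['centre']) for x in r.spot_in(c,n)[:2]])
        except Exception as e: print(n,e)
E
```

```text
pics
0.0 [ 0.14951269 -0.6062274   0.22145096] [[-9.70946431e-01 -2.39296038e-01 -6.59154917e-04]
 [-2.39296910e-01  9.70944104e-01  2.12966078e-03]
 [ 1.30383193e-04  2.22552027e-03 -9.99997515e-01]] 1.0012132337996282 0.0187
scene [[471.70888376   0.         319.02956562]
 [  0.         471.70888376 235.37902428]
 [  0.           0.           1.        ]] [[-0.54069919 -0.84112043  0.0126811 ]
 [-0.72499965  0.4583017  -0.51413525]
 [ 0.42663789 -0.28718631 -0.85761537]] [0.33957275 0.47517835 0.84518673]
vice [(0.97, [0.6607, 0.0955, 0.0384]), (0.66, [0.4178, 0.2968, 0.0049])]
fixed_jaw [(0.57, [0.6232, 0.1818, 0.044])]
jaw_pad [(0.69, [0.6212, 0.112, 0.0428])]
release [(0.75, [0.672, 0.0541, 0.0499])]
release_top [(0.7, [0.6709, 0.0534, 0.0496])]
tin [(0.97, [0.5331, 0.0312, 0.0508]), (0.51, [0.6178, 0.1126, 0.0454])]
opener [(0.57, [0.4564, -0.2295, 0.0131])]
serving_bowl [(0.61, [0.5978, -0.3057, 0.0256])]
wooden_spoon [(0.85, [0.4159, 0.297, 0.0067])]
garlic [(0.67, [0.6688, 0.0544, 0.0482])]
coffee_jar [(0.83, [0.7083, 0.2818, 0.1227]), (0.46, [0.4605, -0.2268, 0.0158])]
top [[566.09858758   0.         313.17554966]
 [  0.         566.09858758 241.61353415]
 [  0.           0.           1.        ]] [[-0.02295779 -0.99973392  0.00224068]
 [-0.98592071  0.02226915 -0.16572398]
 [ 0.16562999 -0.00601379 -0.98616963]] [-0.00404242  0.58503264  1.1596151 ]
vice [(0.76, [0.6687, 0.0841, 0.0446])]
fixed_jaw [(0.73, [0.6311, 0.176, 0.0452])]
jaw_pad []
release [(0.66, [0.6758, 0.0575, 0.0526])]
release_top [(0.74, [0.674, 0.0566, 0.0515]), (0.67, [0.668, 0.083, 0.0417])]
tin [(0.56, [0.5411, 0.0289, 0.0534])]
opener [(0.59, [0.4643, -0.225, 0.0119])]
serving_bowl [(0.67, [0.5936, -0.3021, 0.0128])]
wooden_spoon [(0.85, [0.4259, 0.2967, 0.0113])]
garlic [(0.6, [0.6955, -0.2602, 0.0417])]
coffee_jar [(0.82, [0.7152, 0.2737, 0.1409])]
```

View pics/scene0.png

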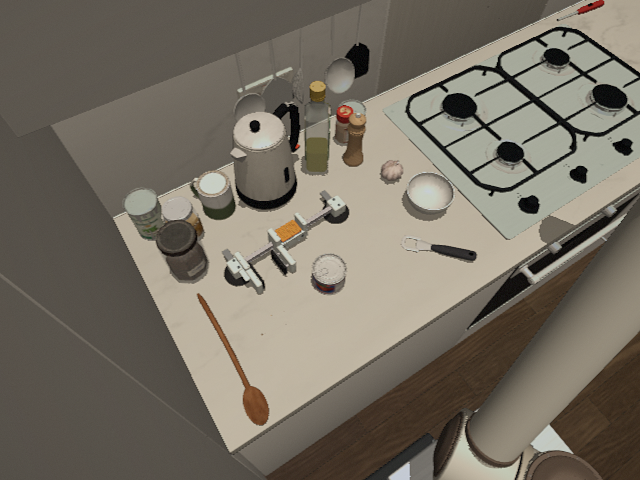

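View pics/top0.png

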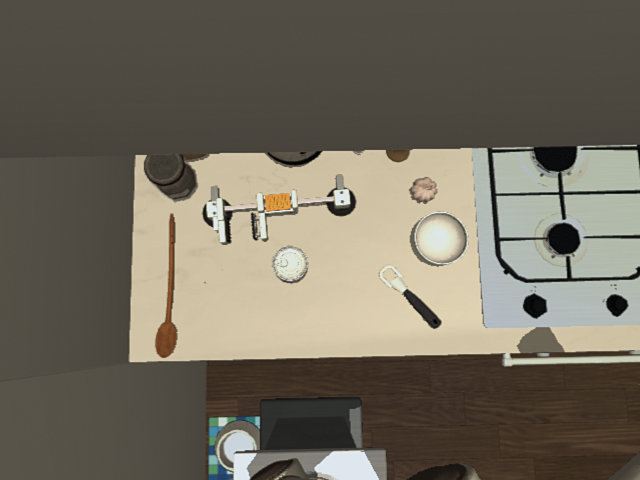

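```bash
cat > h.py <<'E'
from station import r
import cv2, numpy as np
def ray(d,u,v,z):
    K,R,t=map(np.array,(d['camera_matrix'],d['R'],d['t']))
    c=-R.T@t; w=R.T@np.linalg.solve(K,[u,v,1.]); return c+w*(z-c[2])/w[2]
def proj(d,X):
    K,R,t=map(np.array,(d['camera_matrix'],d['R'],d['t']))
    p=K@(R@np.array(X)+t); return p[:2]/p[2]
E
python3 - <<'E'
import cv2
a=cv2.imread('pics/top0.png')[165:295,190:370]; cv2.imwrite('pics/topz.png',cv2.resize(a,None,fx=4.4,fy=4.4,interpolation=2))
a=cv2.imread('pics/scene0.png')[180:300,210:370]; cv2.imwrite('pics/scz.png',cv2.resize(a,None,fx=5,fy=5,interpolation=2))
E
```

```text
(no output)
```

View pics/topz.png

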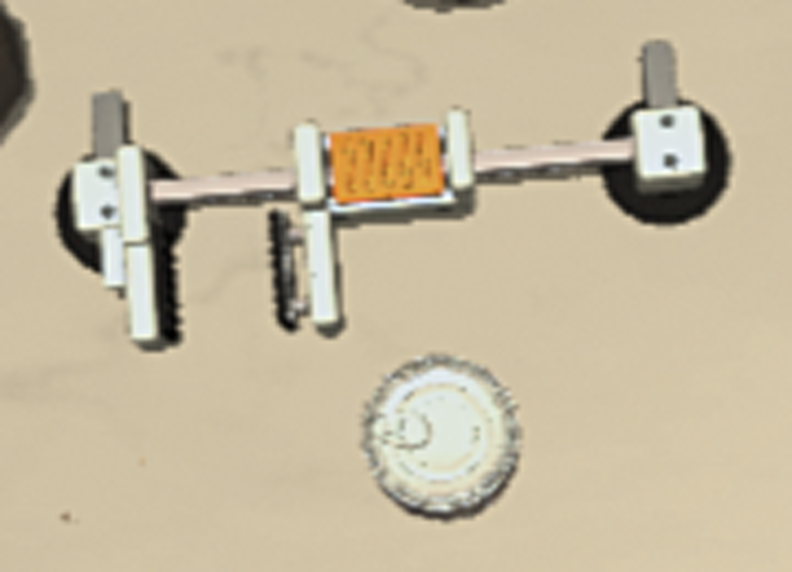

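View pics/scz.png

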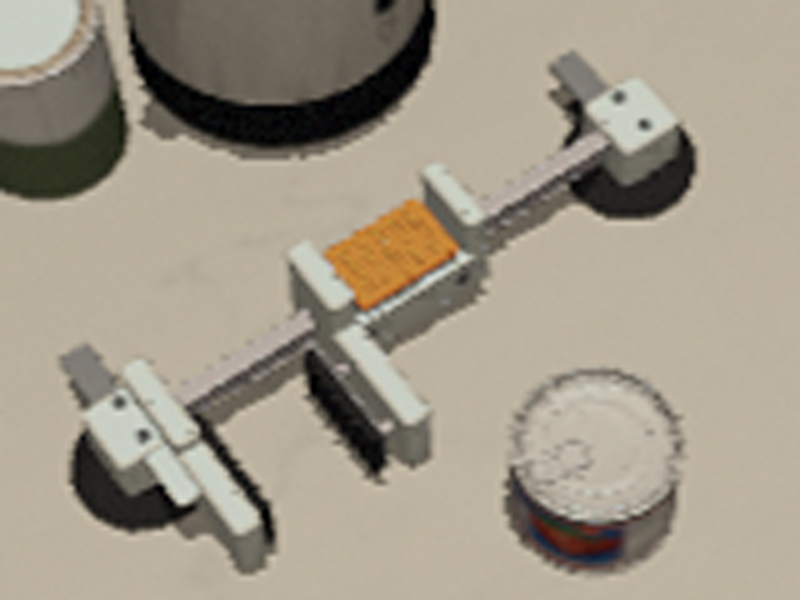

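Run:
```python
from h import *
top=r.capture('top'); sc=r.capture('scene')
def T(u,v): return (190+(u+.5)/4.4-.5,165+(v+.5)/4.4-.5)
def S(u,v): return (210+(u+.5)/5-.5,180+(v+.5)/5-.5)
P={'R':(T(669,141),S(632,111),.044),'L':(T(107,191),S(132,419),.044)}
W={}
for k,(t,s,z) in P.items():
    a=ray(top,*t,z);b=ray(sc,*s,z);print(k,a,b);W[k]=(a,b)
for i in (0,1):
    d=W['L'][i]-W['R'][i]; print('len',np.hypot(*d[:2]),'yaw',np.degrees(np.arctan2(-d[0],d[1])))
    yw=np.arctan2(-d[0],d[1]);ey=np.array([-np.sin(yw),np.cos(yw)]); print('origin',W['R'][i][:2]+190*ey*1e-3, W['L'][i][:2]-88e-3*ey)
for d,n in((top,'top'),(sc,'scene')):
    h=cv2.cvtColor(d['pixels'],cv2.COLOR_RGB2HSV); m=((h[:,:,0]>8)&(h[:,:,0]<22)&(h[:,:,1]>170)&(h[:,:,2]>120)).astype('u1')
    y0,y1,x0,x1=(180,230,240,320) if n=='top' else (200,260,260,330)
    m2=m*0;m2[y0:y1,x0:x1]=m[y0:y1,x0:x1]
    rr=cv2.minAreaRect(cv2.findNonZero(m2)); q=np.argwhere(m2).mean(0)[::-1]
    print(n,'paddle',ray(d,*q,.052),[ray(d,*c,.052)[:2].round(4) for c in cv2.boxPoints(rr)])
    # tin
    g=r.cut_out(n,'tin')[0]['region']; ys,xs=np.nonzero(g); print('tin region',xs.min(),xs.max(),ys.min(),ys.max())
# tin top ellipse clicks
print('tin top',ray(top,*T(441,433),.058),ray(sc,*S(597,445),.058))
print('fj inner edge',[ray(top,*T(*c),.047) for c in((148,243),(160,342))])
print('sj edge',[ray(top,*T(*c),.047) for c in((338,210),(341,325),(318,330))])
print('pad face',[ray(top,*T(*c),.044) for c in((180,340),(272,210),(280,325))])
```

```text
R [ 0.68320973 -0.08153225  0.044     ] [ 0.68238912 -0.08228299  0.044     ]
L [0.66413899 0.19562645 0.044     ] [0.66264164 0.19483582 0.044     ]
len 0.27781403542220584 yaw 3.9362047428111424
origin [0.67016705 0.10801956] [0.67017981 0.10783403]
len 0.2778215192436369 yaw 4.076005707836779
origin [0.66888397 0.10723643] [0.66889665 0.1070584 ]
top paddle [0.67268409 0.05773789 0.052     ] [array([0.6875, 0.0854]), array([0.6913, 0.0326]), array([0.6581, 0.0302]), array([0.6544, 0.0827])]
tin region 273 307 246 281
scene paddle [0.67059003 0.0572352  0.052     ] [array([0.6865, 0.0817]), array([0.69  , 0.0286]), array([0.6551, 0.0314]), array([0.6522, 0.0837])]
tin region 313 346 253 294
tin top [0.53867726 0.03284075 0.058     ] [0.53708744 0.03382908 0.058     ]
fj inner edge [array([0.63694077, 0.17492156, 0.047     ]), array([0.58772618, 0.16893326, 0.047     ])]
sj edge [array([0.65135807, 0.08192268, 0.047     ]), array([0.59412224, 0.08099536, 0.047     ]), array([0.59190762, 0.09219373, 0.047     ])]
pad face [array([0.58900438, 0.15965338, 0.044     ]), array([0.65275661, 0.114563  , 0.044     ]), array([0.59531973, 0.11094583, 0.044     ])]
```

Run:
```python
from h import *
top=r.capture('top'); sc=r.capture('scene')
for d in(top,sc): print(-np.array(d['R']).T@np.array(d['t']))
for z in np.arange(0.3,1.0,.1): print(round(z,1),[ray(top,u,v,z)[[0,1]].round(3) for u,v in((135,157),(480,149))],[ray(sc,u,v,z)[[0,1]].round(3) for u,v in((40,132),(300,42))])
print('kettle front base',ray(top,293,165,0.0),ray(sc,270,208,0.0), 'L mugs',ray(sc,222,217,0))
```

```text
[ 0.38463595 -0.01009585  1.24054019]
[0.16752216 0.31057259 0.96484492]
0.3 [array([0.698, 0.288]), array([ 0.699, -0.309])] [array([0.967, 0.408]), array([ 0.933, -0.142])]
0.4 [array([0.664, 0.257]), array([ 0.665, -0.277])] [array([0.847, 0.393]), array([ 0.818, -0.074])]
0.5 [array([0.631, 0.225]), array([ 0.632, -0.245])] [array([0.727, 0.378]), array([ 0.703, -0.006])]
0.6 [array([0.598, 0.193]), array([ 0.599, -0.213])] [array([0.607, 0.364]), array([0.588, 0.062])]
0.7 [array([0.565, 0.161]), array([ 0.565, -0.182])] [array([0.486, 0.349]), array([0.473, 0.13 ])]
0.8 [array([0.531, 0.13 ]), array([ 0.532, -0.15 ])] [array([0.366, 0.335]), array([0.357, 0.198])]
0.9 [array([0.498, 0.098]), array([ 0.498, -0.118])] [array([0.246, 0.32 ]), array([0.242, 0.266])]
kettle front base [0.77061184 0.02414447 0.        ] [0.77838971 0.04714811 0.        ] L mugs [0.81761779 0.15895865 0.        ]
```

```bash
cat >> h.py <<'E'
from scipy.spatial.transform import Rotation as Ro
YW=np.radians(4.0); O=np.array([0.6695,0.1075])
def v2w(x,y): return O+x*np.array([np.cos(YW),np.sin(YW)])+y*np.array([-np.sin(YW),np.cos(YW)])
def w2v(p):
    d=np.array(p[:2])-O; return np.array([d@[np.cos(YW),np.sin(YW)],d@[-np.sin(YW),np.cos(YW)]])
def delta(p,yaw_deg):
    """tool y direction = vice y turned by yaw_deg (ccw)"""
    s=r.sense(); R0=np.array(s['ee_rot']); a=YW+np.radians(yaw_deg)
    y=np.array([-np.sin(a),np.cos(a),0]); z=np.array([0,0,-1.]); R1=np.c_[np.cross(y,z),y,z]
    t=R0.T@(np.array(p)-s['tcp_pos'])/0.025; w=np.degrees(Ro.from_matrix(R0.T@R1).as_rotvec())/5
    print('t',s['time_s'],'at',s['tcp_pos'].round(4),'vice',w2v(s['tcp_pos']).round(4),'F',np.round(s['wrist_force'],1),'->',np.r_[t,w].round(3).tolist())
def vd(x,y,z,yaw=0): delta([*v2w(x,y),z],yaw)
E
python3 -c "
from h import *
vd(0,-.05,.12); delta([.42,-.3,.2],0)"
```

```text
t 1.5 at [ 0.1497 -0.6068  0.2226] vice [-0.5684 -0.6763] F [-0.2 -0.4 -0.3] -> [-26.687, 20.792, 4.102, -0.0, 0.0, 1.971]
t 1.5 at [ 0.1497 -0.6068  0.2226] vice [-0.5684 -0.6763] F [-0.2 -0.4 -0.3] -> [-13.436, 9.326, 0.902, -0.0, 0.0, 1.971]
```

Emit:
play_rows([
  [-13.4,9.3,0.9,0,0,1.97,0],
  [-13.4,9.3,0.9,0,0,1.97,0],
  [-13.4,9.3,0.9,0,0,1.97,0],
  [-13.4,9.3,0.9,0,0,1.97,0],
  [-13.4,9.3,0.9,0,0,1.97,0],
  [-13.4,9.3,0.9,0,0,1.97,0],
  [-26.69,20.79,4.1,0,0,1.97,0],
  [-26.69,20.79,4.1,0,0,1.97,0],
  [-26.69,20.79,4.1,0,0,1.97,0],
  [-26.69,20.79,4.1,0,0,1.97,0],
  [-26.69,20.79,4.1,0,0,1.97,0],
  [-26.69,20.79,4.1,0,0,1.97,0],
])

```text
time_s: 2.7
tcp_pos: [0.5237, -0.1437, 0.1598]
ee_rot: [[-0.998, -0.07, 0.001], [-0.07, 0.998, -0.0], [-0.001, -0.0, -1.0]]
wrist_force: [0.9, -1.0, 0.8]
gripper_width: 0.03
```

```bash
python3 -c "
from h import *
vd(0,-.05,.12)"
```

```text
t 2.7 at [ 0.5237 -0.1437  0.1598] vice [-0.163  -0.2404] F [ 0.9 -1.   0.8] -> [-6.522, 7.615, 1.596, -0.003, 0.01, 0.006]
```

Emit:
play_rows([
  [-6.4,7.5,1.6,0,0,0,0],
  [-6.4,7.5,1.6,0,0,0,0],
  [-6.4,7.5,1.6,0,0,0,0],
  [-6.4,7.5,1.6,0,0,0,0],
  [-6.4,7.5,1.6,0,0,0,0],
  [-6.4,7.5,1.6,0,0,0,0],
  [-6.4,7.5,1.6,0,0,0,0],
  [-6.4,7.5,1.6,0,0,0,0],
])

```text
time_s: 3.5
tcp_pos: [0.6686, 0.0519, 0.1198]
ee_rot: [[-0.998, -0.069, -0.001], [-0.069, 0.998, -0.0], [0.001, -0.0, -1.0]]
wrist_force: [-0.4, -0.2, 0.1]
gripper_width: 0.004
```

```bash
python3 -c "
from h import *
vd(0,-.05,.062)
d=r.capture('wrist');cv2.imwrite('pics/w1.png',d['pixels'][:,:,::-1])
d=r.capture('scene');cv2.imwrite('pics/s1.png',d['pixels'][:,:,::-1])"
```

```text
t 3.5 at [0.6686 0.0519 0.1198] vice [-0.0048 -0.0554] F [-0.4 -0.2  0.1] -> [-0.193, 0.215, 2.311, -0.002, -0.006, -0.005]
```

View pics/w1.png

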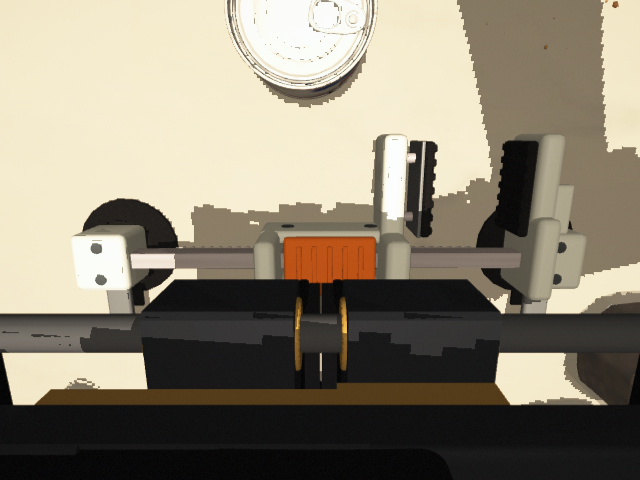

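View pics/s1.png

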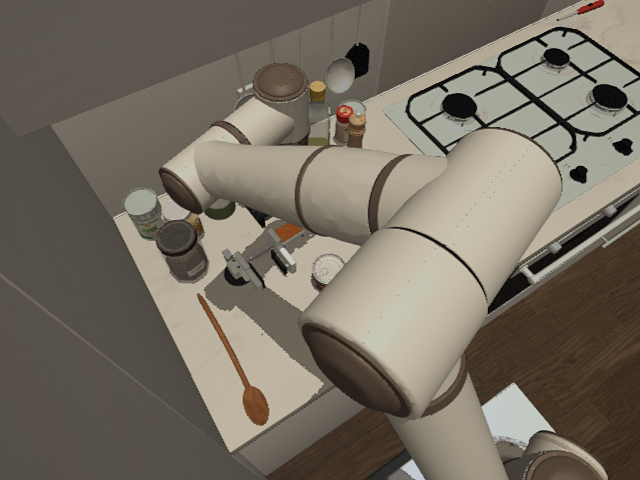

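```bash
cat >> h.py <<'E'
def wcam():
    s=r.sense(); d=r.capture('wrist'); T=np.array(d['T_tool_cam']); Rt=np.array(s['ee_rot'])
    Rwc=Rt@T[:3,:3]; c=Rt@T[:3,3]+s['tcp_pos']
    d['R']=Rwc.T; d['t']=-Rwc.T@c; return d
E
python3 -c "
from h import *
d=wcam()
for n,u,v,z in(('Lpost',(558+588)/2,258-8,.044),('Rpost holes',98,263,.044),('Lholes',561,260,.044),('paddleL',285,245,.052),('paddleR',376,245,.052),('paddle front',330,237,.052),('padface',437,150,.044),('fixed pad',500,150,.044),('tin',303,8,.058)):
  p=ray(d,u,v,z); print(n,p.round(4),w2v(p).round(4))
print(proj(d,r.sense()['tcp_pos']))
vd(0,-.05,.062)
"
```

```text
Lpost [0.6553 0.2023 0.044 ] [-0.0076  0.0955]
Rpost holes [ 0.6824 -0.0812  0.044 ] [-0.0003 -0.1891]
Lholes [0.6619 0.1964 0.044 ] [-0.0014  0.0893]
paddleL [0.6615 0.0311 0.052 ] [-0.0133 -0.0756]
paddleR [0.658  0.0833 0.052 ] [-0.0132 -0.0233]
paddle front [0.6551 0.0566 0.052 ] [-0.018  -0.0498]
padface [0.6029 0.1132 0.044 ] [-0.0661  0.0103]
fixed pad [0.6005 0.1485 0.044 ] [-0.066   0.0457]
tin [0.5401 0.0349 0.058 ] [-0.1341 -0.0634]
[319.01949144 306.61264549]
t 3.65 at [0.6688 0.0514 0.1205] vice [-0.0046 -0.0559] F [0.1 0.9 0.1] -> [-0.184, 0.237, 2.342, 0.001, 0.009, -0.016]
```

Emit:
play_rows([
  [-0.18,0.24,0,0,0,0,0],
  [-0.18,0.24,1.2,0,0,0,0],
  [-0.18,0.24,2.3,0,0,0,0],
  [-0.18,0.24,2.55,0,0,0,0],
  [-0.18,0.24,2.55,0,0,0,0],
])

```text
time_s: 4.15
tcp_pos: [0.6728, 0.0585, 0.0552]
ee_rot: [[-0.998, -0.07, -0.002], [-0.07, 0.998, -0.001], [0.002, -0.001, -1.0]]
wrist_force: [0.5, -0.3, -0.4]
gripper_width: 0.007
```

```bash
python3 -c "
from h import *
vd(0,-.05,.045)"
```

```text
t 4.15 at [0.6728 0.0585 0.0552] vice [-0.0001 -0.0491] F [ 0.5 -0.3 -0.4] -> [-0.006, -0.037, 0.408, -0.009, -0.022, -0.001]
```

Emit:
play_rows([
  [0,0,0.25,0,0,0,0],
  [0,0,0.45,0,0,0,0],
  [0,0,0.45,0,0,0,0],
  [0,-0.2,0.45,0,0,0,0],
  [0,-0.4,0.45,0,0,0,0],
  [0,-0.6,0.45,0,0,0,0],
  [0,-0.75,0.45,0,0,0,0],
  [0,-0.9,0.45,0,0,0,0],
  [0,-1.05,0.45,0,0,0,0],
  [0,-1.2,0.45,0,0,0,0],
])

```text
time_s: 5.15
tcp_pos: [0.6757, 0.0287, 0.0449]
ee_rot: [[-0.998, -0.07, 0.001], [-0.07, 0.998, 0.0], [-0.001, 0.0, -1.0]]
wrist_force: [4.3, 0.7, 4.0]
gripper_width: 0.004
```

```bash
python3 -c "
from h import *
vd(0,-.13,.045)
d=wcam();cv2.imwrite('pics/w2.png',d['pixels'][:,:,::-1])"
```

```text
t 5.15 at [0.6757 0.0287 0.0449] vice [ 0.0007 -0.079 ] F [4.3 0.7 4. ] -> [0.027, -2.039, -0.005, 0.001, 0.01, 0.001]
```

View pics/w2.png

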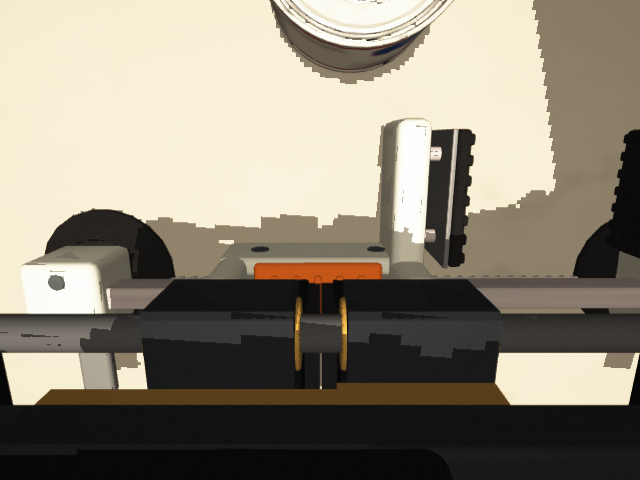

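Emit:
play_rows([
  [0,-0.2,0,0,0,0,0],
  [0,-0.4,0,0,0,0,0],
  [0,-0.6,0,0,0,0,0],
  [0,-0.8,0,0,0,0,0],
  [0,-1.0,0,0,0,0,0],
  [0,-1.2,0,0,0,0,0],
  [0,-1.4,0,0,0,0,0],
  [0,-1.6,0,0,0,0,0],
  [0,-1.8,0,0,0,0,0],
  [0,-2.0,0,0,0,0,0],
  [0,-2.1,0,0,0,0,0],
])

```text
time_s: 6.3
tcp_pos: [0.6774, -0.0232, 0.0444]
ee_rot: [[-0.998, -0.069, -0.003], [-0.069, 0.998, 0.001], [0.003, 0.001, -1.0]]
wrist_force: [0.6, 4.4, 7.5]
gripper_width: 0.004
```

```bash
python3 -c "
from h import *
vd(0,-.135,.045)
d=wcam();cv2.imwrite('pics/w3.png',d['pixels'][:,:,::-1])"
```

```text
t 6.3 at [ 0.6774 -0.0232  0.0444] vice [-0.0012 -0.1309] F [0.6 4.4 7.5] -> [-0.05, -0.164, -0.025, 0.012, -0.039, -0.005]
```

View pics/w3.png

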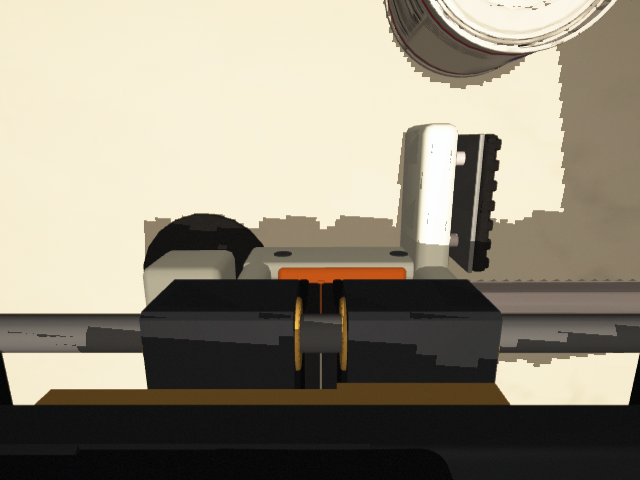

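Emit:
play_rows([
  [0,-0.1,0,0,0,0,0],
  [0,-0.2,0,0,0,0,0],
  [0,-0.3,0,0,0,0,0],
  [0,-0.3,0,0,0,0,0],
])

```text
time_s: 6.75
tcp_pos: [0.6778, -0.0306, 0.0444]
ee_rot: [[-0.998, -0.069, -0.004], [-0.069, 0.998, 0.001], [0.004, 0.001, -1.0]]
wrist_force: [0.3, 4.2, 7.0]
gripper_width: 0.006
```

```bash
python3 -c "
from h import *
vd(0,-.135,.045)
d=wcam();cv2.imwrite('pics/w4.png',d['pixels'][:,:,::-1])
for u,v,z in ((459,130,.047),(279,275,.052),(406,275,.052)): print(w2v(ray(d,u,v,z)))"
```

```text
t 6.75 at [ 0.6778 -0.0306  0.0444] vice [-0.0014 -0.1383] F [0.3 4.2 7. ] -> [-0.056, 0.134, -0.025, 0.01, -0.043, -0.004]
[-0.07246491 -0.08634014]
[-0.01781839 -0.15395374]
[-0.01769638 -0.10426025]
```

View pics/w4.png

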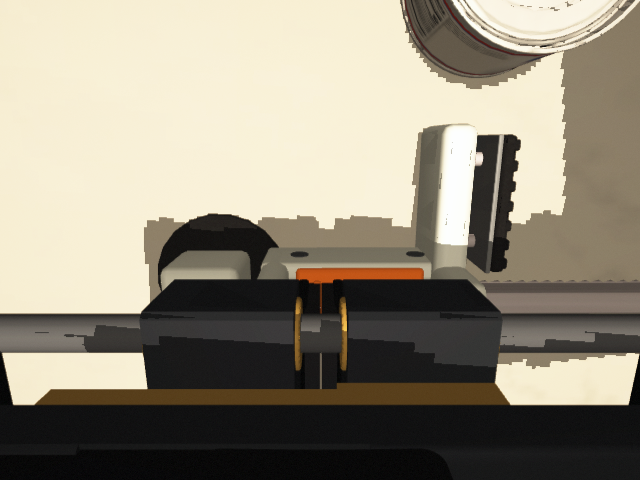

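Emit:
play_rows([
  [0,0,-0.8,0,0,0,0],
  [0,0,-2.0,0,0,0,0],
  [0,0,-3.0,0,0,0,0],
  [0,0,-3.0,0,0,0,0],
])

```text
time_s: 7.2
tcp_pos: [0.6786, -0.0315, 0.1215]
ee_rot: [[-0.998, -0.069, -0.001], [-0.069, 0.998, -0.0], [0.001, -0.0, -1.0]]
wrist_force: [0.6, -0.1, 0.3]
gripper_width: 0.005
```

```bash
python3 -c "
from h import *
vd(-.1675,-.1203,.12,60)"
```

```text
t 7.2 at [ 0.6786 -0.0315  0.1215] vice [-0.0006 -0.1393] F [ 0.6 -0.1  0.3] -> [6.677, 0.757, 0.064, 0.004, -0.008, -12.004]
```

Emit:
play_rows([
  [6.68,0.76,0.06,0,0,-12,46],
  [6.68,0.76,0.06,0,0,-12,46],
  [6.68,0.76,0.06,0,0,-12,46],
  [6.68,0.76,0.06,0,0,-12,46],
  [6.68,0.76,0.06,0,0,-12,46],
  [6.68,0.76,0.06,0,0,-12,46],
  [6.68,0.76,0.06,0,0,-12,46],
  [6.68,0.76,0.06,0,0,-12,46],
  [6.68,0.76,0.06,0,0,-12,46],
])

```text
time_s: 8.1
tcp_pos: [0.5095, -0.0241, 0.1165]
ee_rot: [[-0.442, -0.897, -0.005], [-0.897, 0.442, -0.001], [0.003, 0.004, -1.0]]
wrist_force: [0.5, -1.0, -0.6]
gripper_width: 0.527
```

```bash
python3 -c "
from h import *
vd(-.1675,-.1203,.02,60)
print(r.sense()['gripper_width'])
d=wcam();cv2.imwrite('pics/w5.png',d['pixels'][:,:,::-1])
print([ (x['score'],w2v(x['centre']),x['centre']) for x in r.spot_in('wrist','tin')])
d=r.capture('top');cv2.imwrite('pics/t5.png',d['pixels'][150:300,180:380,::-1].repeat(4,0).repeat(4,1))
"
```

```text
t 8.1 at [ 0.5095 -0.0241  0.1165] vice [-0.1688 -0.1202] F [ 0.5 -1.  -0.6] -> [-0.034, -0.066, 3.861, 0.05, -0.034, -0.045]
0.5265273743946459
[(0.89, array([-0.13993425, -0.07301654]), [0.535, 0.0249, 0.0521])]
```

View pics/w5.png

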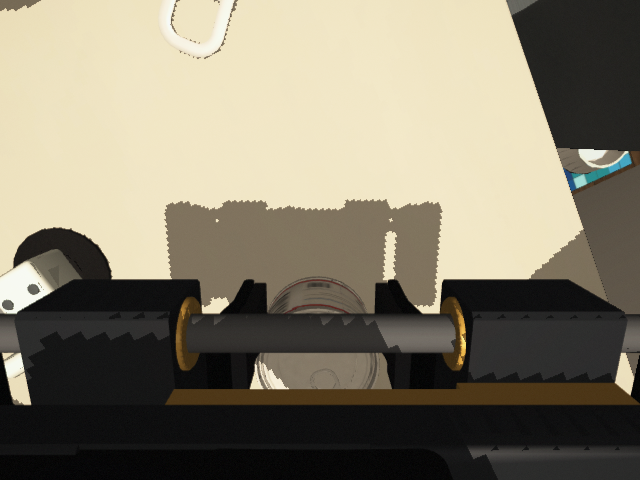

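View pics/t5.png

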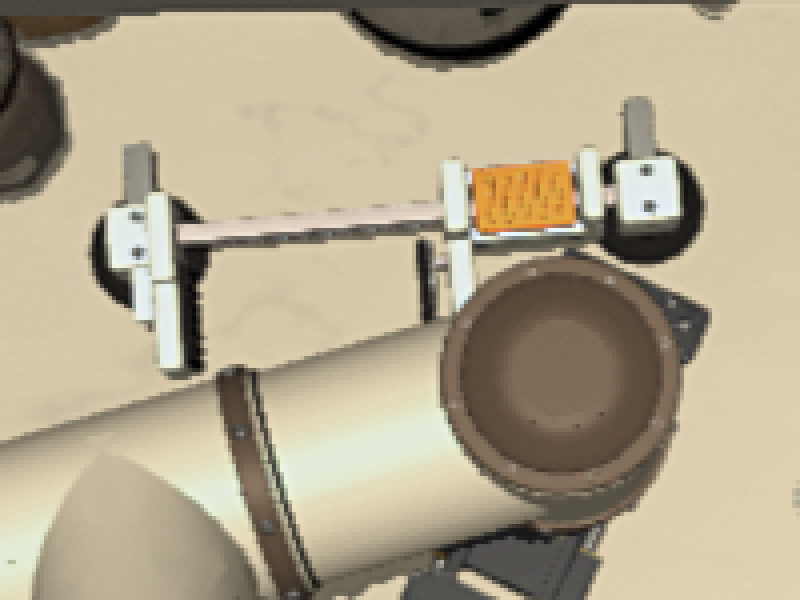

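Emit:
play_rows([
  [0,-0.05,1.5,0,0,0,46],
  [0,-0.05,3.0,0,0,0,46],
  [0,-0.05,3.85,0,0,0,46],
  [0,-0.05,3.85,0,0,0,46],
])

```text
time_s: 8.65
tcp_pos: [0.5099, -0.0248, 0.0189]
ee_rot: [[-0.44, -0.898, -0.008], [-0.898, 0.44, -0.002], [0.005, 0.006, -1.0]]
wrist_force: [-0.1, 0.2, 0.4]
gripper_width: 0.529
```

```bash
python3 -c "
from h import *
vd(-.094-.039*.5,.008-.039*.866,.02,60)"
```

```text
t 8.65 at [ 0.5099 -0.0248  0.0189] vice [-0.1685 -0.1208] F [-0.1  0.2  0.4] -> [-4.392, 0.005, -0.066, 0.073, -0.057, -0.02]
```

Emit:
play_rows([
  [-0.4,0,-0.05,0,0,0,46],
  [-0.8,0,-0.05,0,0,0,46],
  [-1.1,0,-0.05,0,0,0,46],
  [-1.4,0,-0.05,0,0,0,46],
  [-1.7,0,-0.05,0,0,0,46],
  [-2.0,0,-0.05,0,0,0,46],
  [-2.3,0,-0.05,0,0,0,46],
  [-2.6,0,-0.05,0,0,0,46],
  [-2.9,0,-0.05,0,0,0,46],
  [-3.2,0,-0.05,0,0,0,46],
  [-3.5,0,-0.05,0,0,0,46],
])

```text
time_s: 9.75
tcp_pos: [0.5511, 0.0549, 0.0232]
ee_rot: [[-0.438, -0.899, -0.001], [-0.899, 0.438, -0.0], [0.001, 0.0, -1.0]]
wrist_force: [-2.6, -4.9, 4.8]
gripper_width: 0.529
```

```bash
python3 -c "
from h import *
vd(-.094-.039*.5,.008-.039*.866,.02,60)"
```

```text
t 9.75 at [0.5511 0.0549 0.0232] vice [-0.1218 -0.0442] F [-2.6 -4.9  4.8] -> [-0.805, 0.083, 0.129, 0.003, -0.006, 0.001]
```

```bash
python3 -c "
from h import *
d=wcam();cv2.imwrite('pics/w6.png',d['pixels'][:,:,::-1])
print(r.sense()['wrist_force'],r.sense()['tcp_pos'])
d=r.capture('scene');cv2.imwrite('pics/s6.png',d['pixels'][170:320,200:400,::-1].repeat(4,0).repeat(4,1))
d=r.capture('top');cv2.imwrite('pics/t6.png',d['pixels'][150:300,180:380,::-1].repeat(4,0).repeat(4,1))
"
```

```text
[-1.87636203 -0.8076025   2.69647238] [0.55205119 0.05598278 0.02322906]
```

View pics/w6.png

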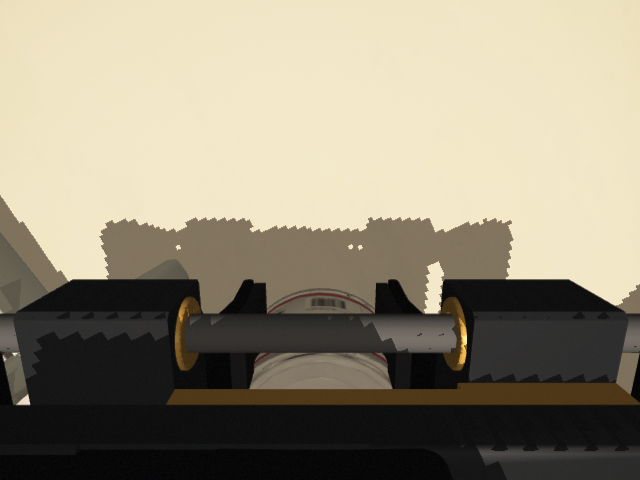

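View pics/s6.png

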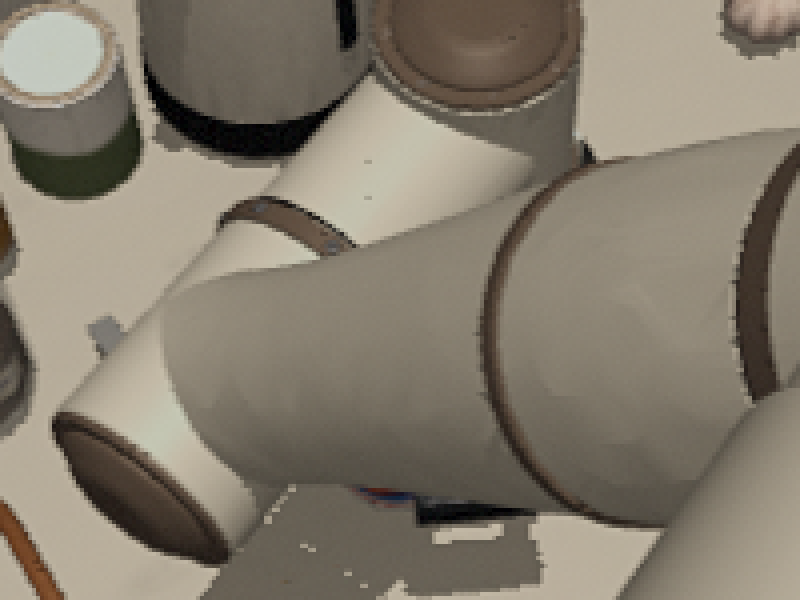

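View pics/t6.png

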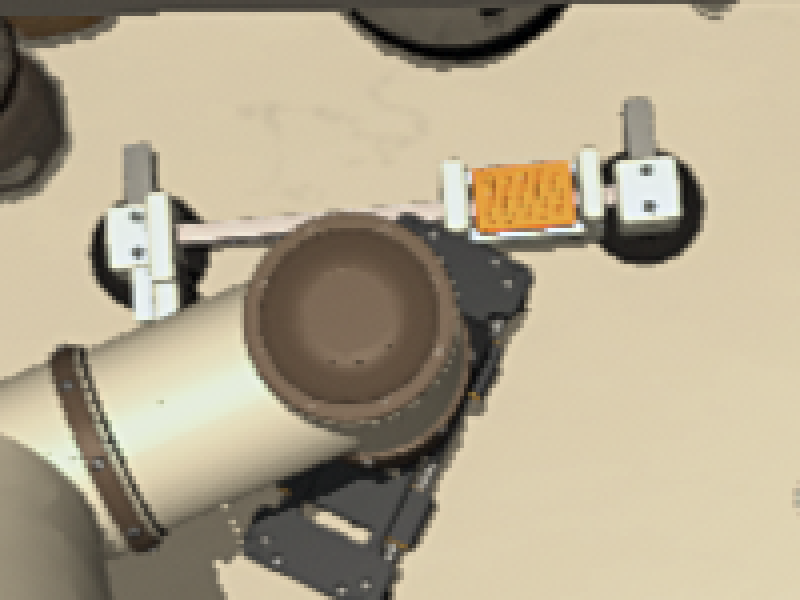

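Emit:
play_rows([
  [-0.15,0.02,0,0,0,0,46],
  [-0.35,0.05,0,0,0,0,46],
  [-0.55,0.07,0,0,0,0,46],
  [-0.75,0.08,0,0,0,0,46],
  [-0.75,0.08,0,0,0,0,46],
])

```text
time_s: 10.4
tcp_pos: [0.5581, 0.0732, 0.0231]
ee_rot: [[-0.438, -0.899, 0.001], [-0.899, 0.438, 0.001], [-0.001, -0.001, -1.0]]
wrist_force: [0.7, 0.4, 0.3]
gripper_width: 0.53
```

```bash
python3 -c "
from h import *
vd(-.094-.039*.5,.008-.039*.866,.02,60)"
```

```text
t 10.4 at [0.5581 0.0732 0.0231] vice [-0.1136 -0.0264] F [0.7 0.4 0.3] -> [-0.023, 0.011, 0.124, -0.007, 0.01, 0.009]
```

Emit:
play_rows([
  [0.5,0,0,0,0,0,46],
  [1.2,0,0,0,0,0,46],
  [1.8,0,0,0,0,0,46],
  [1.8,0,-1.5,0,0,0,46],
  [1.8,0,-3.0,0,0,0,46],
  [1.8,0,-4.0,0,0,0,46],
  [1.8,0,-4.0,0,0,0,46],
])

```text
time_s: 11.1
tcp_pos: [0.5397, 0.0311, 0.1275]
ee_rot: [[-0.439, -0.899, 0.009], [-0.899, 0.439, 0.002], [-0.006, -0.007, -1.0]]
wrist_force: [0.6, -0.3, -0.4]
gripper_width: 0.531
```

```bash
python3 -c "
from h import *
vd(-.160,.008,.12,0)"
```

```text
t 11.1 at [0.5397 0.0311 0.1275] vice [-0.1348 -0.0672] F [ 0.6 -0.3 -0.4] -> [-2.099, 2.379, 0.295, -0.035, 0.101, 11.993]
```

Emit:
play_rows([
  [-2.1,2.38,0.3,0,0,12,46],
  [-2.1,2.38,0.3,0,0,12,46],
  [-2.1,2.38,0.3,0,0,12,46],
  [-2.1,2.38,0.3,0,0,12,46],
  [-2.1,2.38,0.3,0,0,12,46],
  [-2.1,2.38,0.3,0,0,12,46],
  [-2.1,2.38,0.3,0,0,12,46],
  [-2.1,2.38,0.3,0,0,12,46],
  [-2.1,2.38,0.3,0,0,12,46],
])

```text
time_s: 12.0
tcp_pos: [0.5066, 0.1042, 0.1152]
ee_rot: [[-0.997, -0.072, -0.001], [-0.072, 0.997, -0.0], [0.001, -0.0, -1.0]]
wrist_force: [-0.4, -0.2, -0.4]
gripper_width: 0.53
```

```bash
python3 -c "
from h import *
vd(-.160,.008,.02,0)
d=wcam();cv2.imwrite('pics/w7.png',d['pixels'][:,:,::-1])
d=r.capture('scene');cv2.imwrite('pics/s7.png',d['pixels'][170:320,200:400,::-1].repeat(4,0).repeat(4,1))
for c in('scene','wrist'):print([ (x['score'],w2v(x['centre']),x['centre']) for x in r.spot_in(c,'tin')])
d=r.capture('top');cv2.imwrite('pics/t7.png',d['pixels'][150:300,180:380,::-1].repeat(4,0).repeat(4,1))
print([ (x['score'],w2v(x['centre']),x['centre']) for x in r.spot_in('top','tin')])
"
```

```text
t 12.0 at [0.5066 0.1042 0.1152] vice [-0.1627  0.0081] F [-0.4 -0.2 -0.4] -> [-0.112, -0.001, 3.806, -0.004, -0.013, 0.021]
[]
[(0.93, array([-0.09832703,  0.00878034]), [0.5708, 0.1094, 0.0493]), (0.54, array([-0.19921902,  0.19878104]), [0.4569, 0.2919, 0.0131])]
[(0.45, array([-0.07182525, -0.01362291]), [0.5988, 0.0889, 0.0528])]
```

View pics/w7.png

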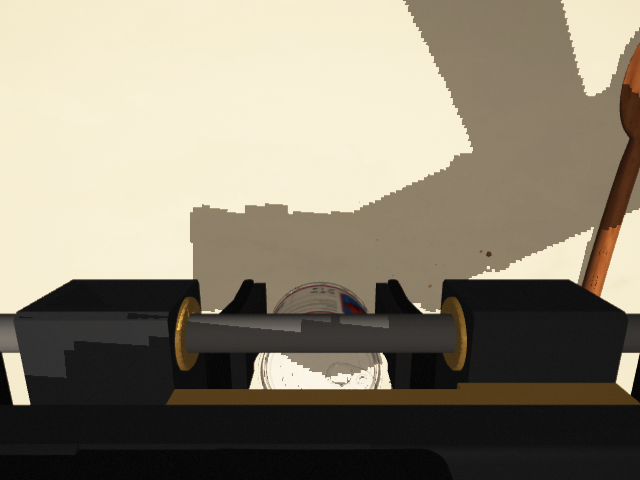

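View pics/t7.png

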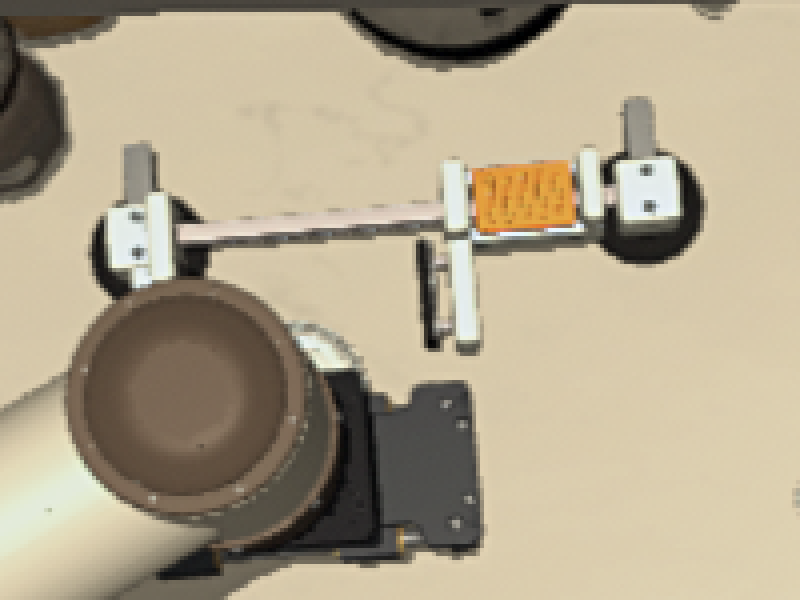

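View pics/s7.png

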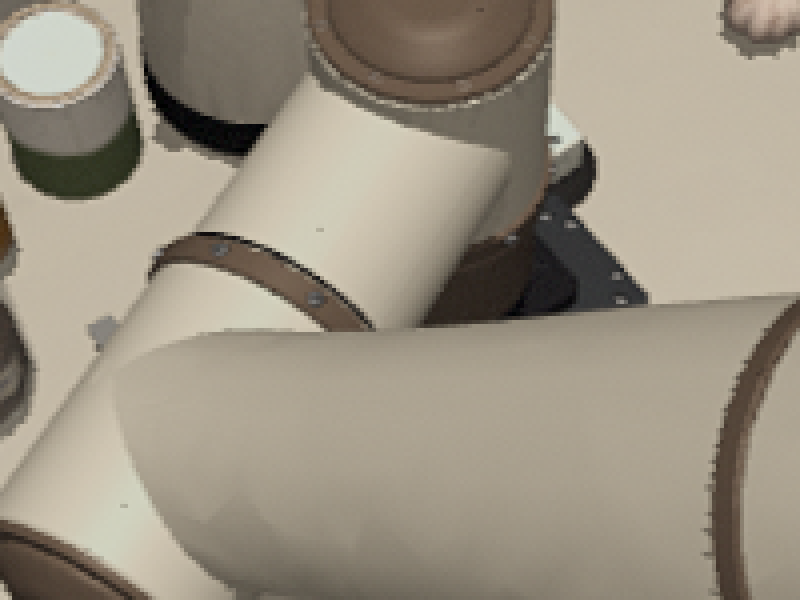

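Emit:
play_rows([
  [0,0,1.5,0,0,0,46],
  [0,0,3.0,0,0,0,46],
  [0,0,3.75,0,0,0,46],
  [-0.3,0,3.75,0,0,0,46],
  [-0.6,0,3.75,0,0,0,46],
  [-0.9,0,3.75,0,0,0,46],
  [-1.2,0,3.75,0,0,0,46],
  [-1.5,0,3.75,0,0,0,46],
  [-1.8,0,3.75,0,0,0,46],
  [-2.1,0,3.75,0,0,0,46],
  [-2.4,0,3.75,0,0,0,46],
  [-2.7,0,3.75,0,0,0,46],
])

```text
time_s: 13.5
tcp_pos: [0.5749, 0.1097, 0.0221]
ee_rot: [[-0.998, -0.07, -0.001], [-0.07, 0.998, -0.0], [0.001, -0.0, -1.0]]
wrist_force: [-4.8, -0.2, 3.9]
gripper_width: 0.531
```

```bash
python3 -c "
from h import *
vd(-.082,.008,.022,0)"
```

```text
t 13.5 at [0.5749 0.1097 0.0221] vice [-0.0942  0.0088] F [-4.8 -0.2  3.9] -> [-0.49, -0.032, 0.003, -0.003, -0.007, 0.001]
```

Emit:
play_rows([
  [-0.15,0,0,0,0,0,46],
  [-0.28,0,0,0,0,0,46],
  [-0.38,0,0,0,0,0,46],
  [-0.46,0,0,0,0,0,46],
  [-0.46,0,0,0,0,0,46],
])

```text
time_s: 14.0
tcp_pos: [0.5865, 0.1106, 0.0219]
ee_rot: [[-0.998, -0.07, 0.001], [-0.07, 0.998, 0.0], [-0.001, 0.0, -1.0]]
wrist_force: [-2.8, -0.3, 4.1]
gripper_width: 0.535
```

```bash
python3 -c "
from h import *
vd(-.082,.008,.022,0)"
```

```text
t 14.0 at [0.5865 0.1106 0.0219] vice [-0.0826  0.0089] F [-2.8 -0.3  4.1] -> [-0.023, -0.037, -0.004, 0.002, 0.009, 0.001]
```

Creep on until the bar is felt.

Emit:
play_rows([
  [-0.05,0,0,0,0,0,46],
  [-0.1,0,0,0,0,0,46],
  [-0.1,0,0,0,0,0,46],
])

```text
time_s: 14.3
tcp_pos: [0.5886, 0.1108, 0.0219]
ee_rot: [[-0.998, -0.07, -0.0], [-0.07, 0.998, 0.0], [0.0, 0.0, -1.0]]
wrist_force: [-3.5, 0.0, 2.9]
gripper_width: 0.531
```

```bash
python3 -c "
from h import *
vd(-.082,.008,.022,0)"
```

```text
t 14.3 at [0.5886 0.1108 0.0219] vice [-0.0805  0.009 ] F [-3.5  0.   2.9] -> [0.059, -0.039, -0.004, 0.0, -0.001, 0.0]
```

Emit:
play_rows([
  [-0.05,0,0,0,0,0,46],
  [-0.1,0,0,0,0,0,46],
  [-0.14,0,0,0,0,0,46],
  [-0.14,0,0,0,0,0,46],
])

```text
time_s: 14.7
tcp_pos: [0.5888, 0.1106, 0.0217]
ee_rot: [[-0.998, -0.069, -0.007], [-0.069, 0.998, -0.001], [0.007, -0.001, -1.0]]
wrist_force: [-10.1, 0.7, 9.3]
gripper_width: 0.527
```

```bash
python3 -c "
from h import *
vd(-.082,.008,.022,0)
d=wcam();cv2.imwrite('pics/w8.png',d['pixels'][:,:,::-1])
d=r.capture('top');cv2.imwrite('pics/t8.png',d['pixels'][150:300,180:380,::-1].repeat(4,0).repeat(4,1))
"
```

```text
t 14.7 at [0.5888 0.1106 0.0217] vice [-0.0803  0.0088] F [-10.1   0.7   9.3] -> [0.069, -0.03, -0.011, -0.012, -0.078, -0.004]
```

View pics/t8.png

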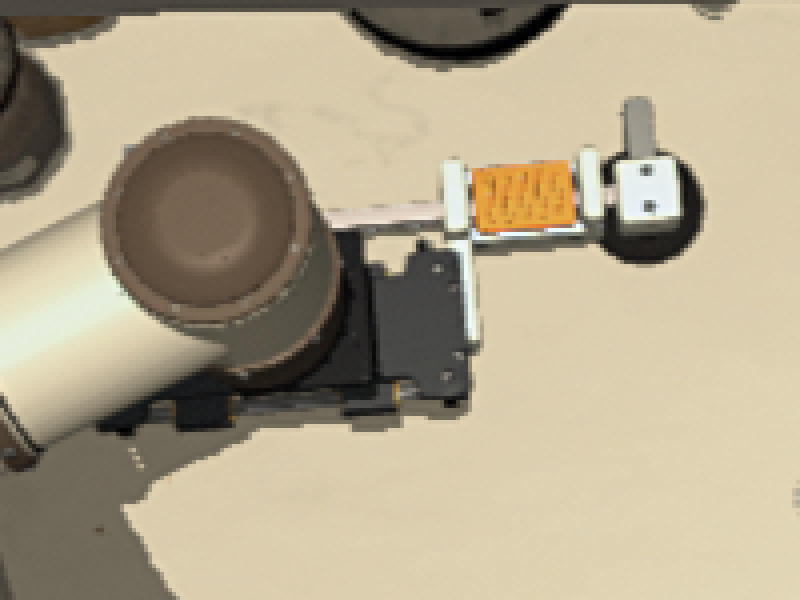

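View pics/w8.png

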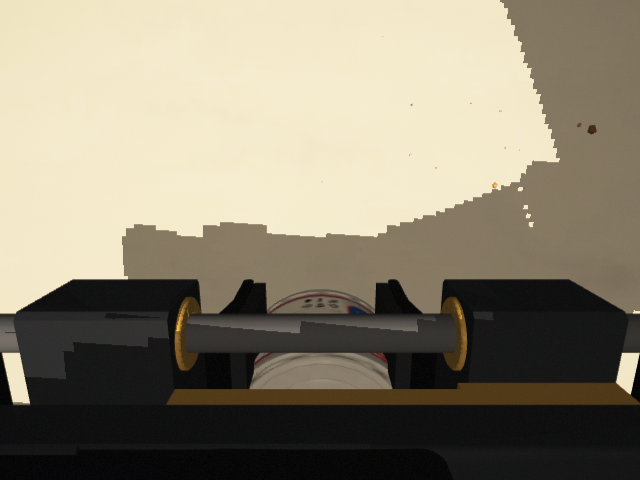

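Emit:
play_rows([
  [0.3,0,0,0,0,0,46],
  [0.9,0,0,0,0,0,46],
  [1.6,0,0,0,0,0,46],
  [2.2,0,0,0,0,0,46],
  [2.2,0,-1.5,0,0,0,46],
  [2.2,0,-3.0,0,0,0,20],
  [2.2,0,-4.0,0,0,0,0],
  [2.2,-1.6,-4.0,0,0,0,0],
  [2.2,-3.2,-4.0,0,0,0,0],
  [2.2,-4.8,-4.0,0,0,0,0],
  [2.2,-4.8,-4.0,0,0,0,0],
])

```text
time_s: 15.9
tcp_pos: [0.5467, -0.0158, 0.122]
ee_rot: [[-0.998, -0.065, 0.003], [-0.065, 0.998, 0.0], [-0.003, -0.0, -1.0]]
wrist_force: [0.6, -0.1, 0.2]
gripper_width: 0.076
```

```bash
python3 -c "
from h import *
vd(0,-.119,.12,0)
d=r.capture('top');cv2.imwrite('pics/t9.png',d['pixels'][150:300,180:380,::-1].repeat(4,0).repeat(4,1))
print([ (x['score'],w2v(x['centre']),x['centre']) for x in r.spot_in('top','tin')])
h=cv2.cvtColor(d['pixels'],cv2.COLOR_RGB2HSV); m=((h[:,:,0]>8)&(h[:,:,0]<22)&(h[:,:,1]>170)&(h[:,:,2]>120)).astype('u1')
m[:,:290]=0;m[:,335:]=0;m[:185]=0;m[215:]=0
q=np.argwhere(m).mean(0)[::-1];print('paddle',w2v(ray(d,*q,.052)),m.sum())
"
```

```text
t 15.9 at [ 0.5467 -0.0158  0.122 ] vice [-0.1311 -0.1145] F [ 0.6 -0.1  0.2] -> [-5.245, -0.158, 0.097, -0.001, 0.036, -0.052]
[(0.56, array([-0.01299906,  0.01193584]), [0.6557, 0.1185, 0.0518])]
paddle [nan nan] 0<string>:8: RuntimeWarning: Mean of empty slice.
  ret = um.true_divide(
```

View pics/t9.png

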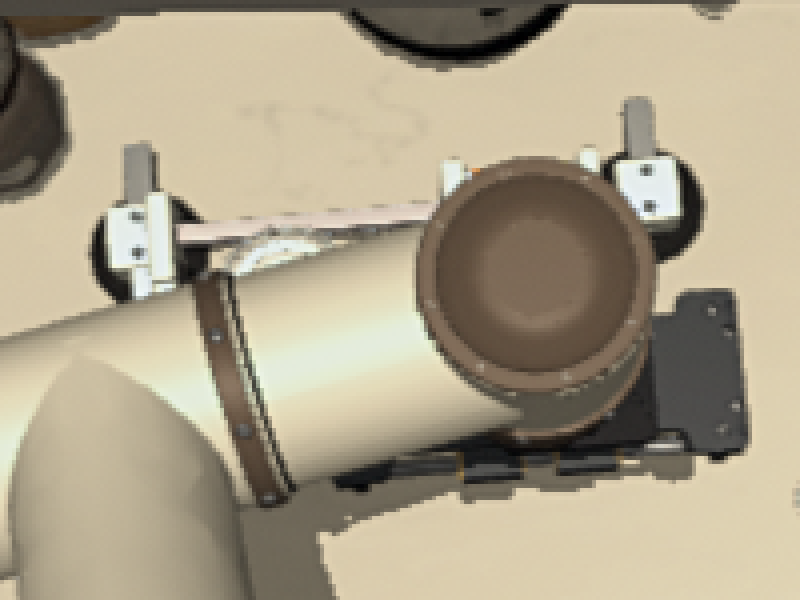

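Emit:
play_rows([
  [-5.24,-0.16,0.1,0,0,0,0],
  [-5.24,-0.16,0.1,0,0,0,0],
  [-5.24,-0.16,0.1,0,0,0,0],
  [-5.24,-0.16,0.1,0,0,0,0],
  [-5.24,-0.16,0.1,0,0,0,0],
])

```text
time_s: 16.5
tcp_pos: [0.6767, -0.0062, 0.1183]
ee_rot: [[-0.997, -0.071, -0.001], [-0.071, 0.997, 0.0], [0.001, 0.0, -1.0]]
wrist_force: [-0.2, -0.5, 0.3]
gripper_width: 0.001
```

```bash
python3 -c "
from h import *
vd(0,-.119,.06,0)
d=wcam();cv2.imwrite('pics/w10.png',d['pixels'][:,:,::-1])
print([ (x['score'],w2v(x['centre']),x['centre']) for x in r.spot_in('wrist','tin')])
print([ (x['score'],w2v(x['centre']),x['centre']) for x in r.spot_in('wrist','release_top')])
"
```

```text
t 16.5 at [ 0.6767 -0.0062  0.1183] vice [-0.0007 -0.1139] F [-0.2 -0.5  0.3] -> [-0.031, -0.204, 2.33, 0.001, -0.009, 0.013]
[(0.95, array([-0.0405611 ,  0.00484119]), [0.6287, 0.1095, 0.0511])]
[(0.7, array([-0.00415101, -0.1210052 ]), [0.6738, -0.0135, 0.0509])]
```

View pics/w10.png

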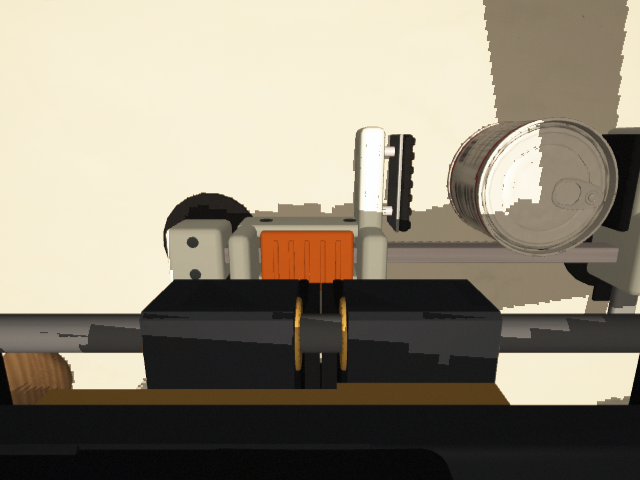

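Emit:
play_rows([
  [0,-0.2,1.2,0,0,0,0],
  [0,-0.2,2.2,0,0,0,0],
  [0,-0.2,2.38,0,0,0,0],
  [0,0.1,2.38,0,0,0,0],
  [0,0.4,2.38,0,0,0,0],
  [0,0.7,2.38,0,0,0,0],
  [0,0.95,2.38,0,0,0,0],
  [0,1.2,2.38,0,0,0,0],
])

```text
time_s: 17.45
tcp_pos: [0.6755, 0.0223, 0.0619]
ee_rot: [[-0.998, -0.071, 0.003], [-0.071, 0.998, -0.001], [-0.003, -0.001, -1.0]]
wrist_force: [1.3, -7.0, 2.3]
gripper_width: 0.005
```

```bash
python3 -c "
from h import *
vd(0,-.05,.059,0)
d=wcam();cv2.imwrite('pics/w11.png',d['pixels'][:,:,::-1])
"
```

```text
t 17.45 at [0.6755 0.0223 0.0619] vice [ 0.     -0.0854] F [ 1.3 -7.   2.3] -> [0.001, 1.418, 0.113, -0.016, 0.033, 0.009]
```

View pics/w11.png

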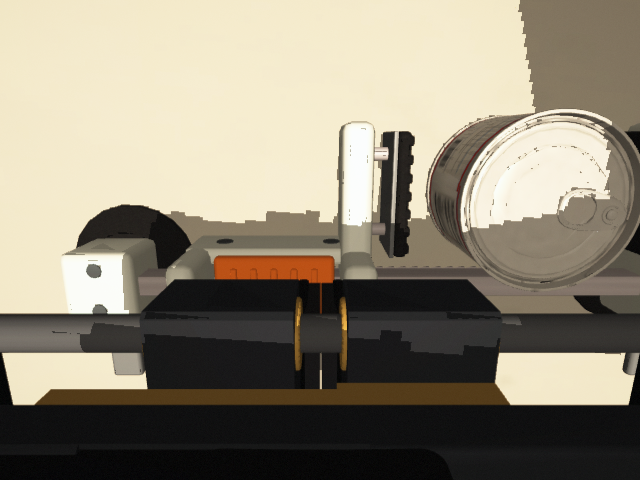

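Emit:
play_rows([
  [0,0.15,0.08,0,0,0,0],
  [0,0.3,0.1,0,0,0,0],
  [0,0.45,0.1,0,0,0,0],
  [0,0.6,0.1,0,0,0,0],
  [0,0.75,0.1,0,0,0,0],
  [0,0.9,0.1,0,0,0,0],
  [0,0.9,0.1,0,0,0,0],
])

```text
time_s: 18.2
tcp_pos: [0.6733, 0.045, 0.0581]
ee_rot: [[-0.998, -0.07, 0.001], [-0.07, 0.998, -0.001], [-0.001, -0.001, -1.0]]
wrist_force: [0.8, -5.1, 3.6]
gripper_width: 0.003
```

```bash
python3 -c "
from h import *
vd(0,-.05,.059,0)
d=wcam();cv2.imwrite('pics/w12.png',d['pixels'][:,:,::-1])
"
```

```text
t 18.2 at [0.6733 0.045  0.0581] vice [-0.0006 -0.0626] F [ 0.8 -5.1  3.6] -> [-0.023, 0.505, -0.038, -0.008, 0.012, 0.006]
```

View pics/w12.png

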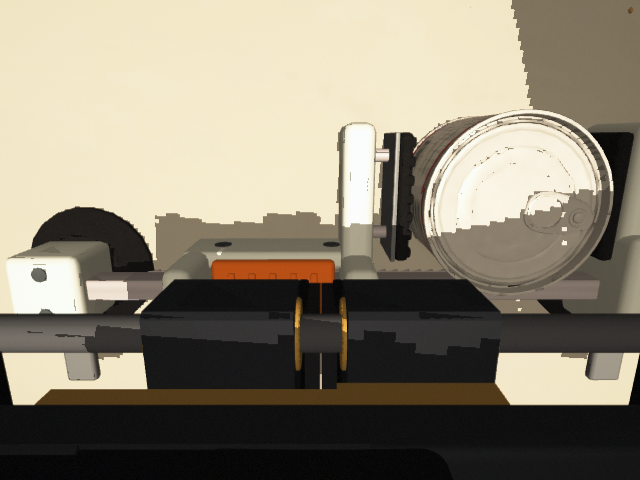

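Emit:
play_rows([
  [0,0.12,0,0,0,0,0],
  [0,0.24,0,0,0,0,0],
  [0,0.36,0,0,0,0,0],
  [0,0.46,0,0,0,0,0],
  [0,0.46,0,0,0,0,0],
])

```text
time_s: 18.75
tcp_pos: [0.6725, 0.0555, 0.0578]
ee_rot: [[-0.998, -0.07, 0.001], [-0.07, 0.998, -0.001], [-0.0, -0.002, -1.0]]
wrist_force: [2.1, -7.4, 2.4]
gripper_width: 0.006
```

```bash
python3 -c "
from h import *
vd(0,-.04,.059,0)
d=wcam();cv2.imwrite('pics/w13.png',d['pixels'][:,:,::-1])
"
```

```text
t 18.75 at [0.6725 0.0555 0.0578] vice [-0.0007 -0.0521] F [ 2.1 -7.4  2.4] -> [-0.027, 0.483, -0.047, -0.018, 0.005, 0.002]
```

View pics/w13.png

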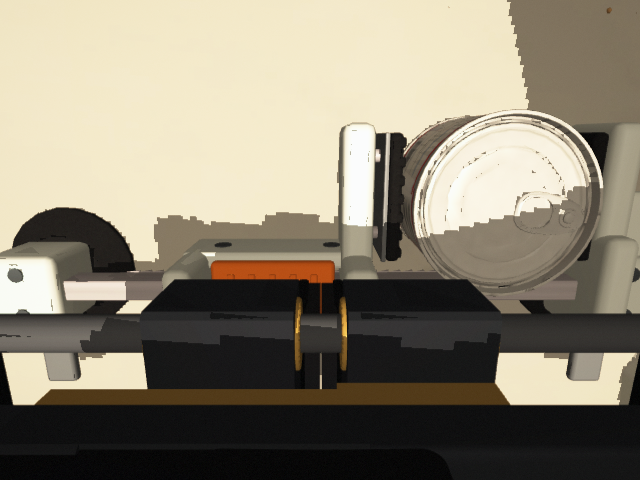

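Emit:
play_rows([
  [0,0.1,0,0,0,0,0],
  [0,0.2,0,0,0,0,0],
  [0,0.3,0,0,0,0,0],
  [0,0.3,0,0,0,0,0],
])

```text
time_s: 19.2
tcp_pos: [0.6721, 0.0597, 0.0579]
ee_rot: [[-0.998, -0.069, -0.0], [-0.069, 0.998, -0.005], [0.001, -0.005, -1.0]]
wrist_force: [4.8, -16.7, 2.0]
gripper_width: 0.008
```

```bash
python3 -c "
from h import *
vd(0,-.04,.059,0)
"
```

```text
t 19.2 at [0.6721 0.0597 0.0579] vice [-0.0007 -0.0479] F [  4.8 -16.7   2. ] -> [-0.028, 0.314, -0.046, -0.062, -0.007, -0.003]
```

Emit:
play_rows([
  [0,0.1,0,0,0,0,0],
  [0,0.2,0,0,0,0,0],
  [0,0.2,0,0,0,0,0],
])

```text
time_s: 19.5
tcp_pos: [0.6721, 0.0601, 0.0579]
ee_rot: [[-0.998, -0.069, -0.001], [-0.069, 0.998, -0.011], [0.002, -0.011, -1.0]]
wrist_force: [7.1, -30.1, 1.6]
gripper_width: 0.004
```

```bash
python3 -c "
from h import *
vd(0,-.04,.059,0)
d=wcam();cv2.imwrite('pics/w14.png',d['pixels'][:,:,::-1])
"
```

```text
t 19.5 at [0.6721 0.0601 0.0579] vice [-0.0008 -0.0474] F [  7.1 -30.1   1.6] -> [-0.03, 0.297, -0.046, -0.123, -0.025, -0.014]
```

View pics/w14.png

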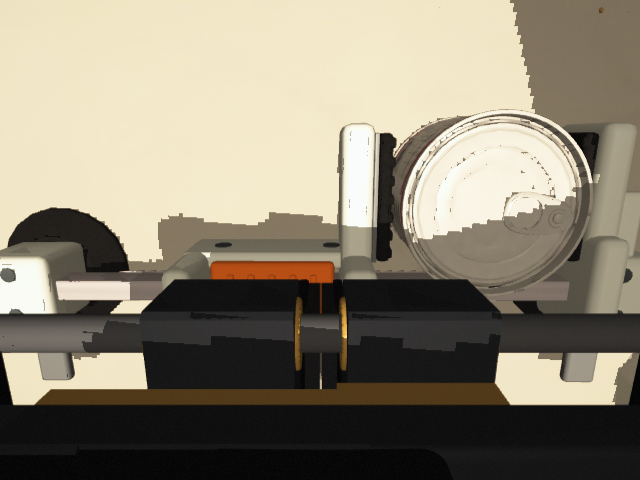

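Emit:
play_rows([
  [0,-0.2,0,0,0,0,0],
  [0,-0.4,-0.05,0,0,0,0],
  [0,-0.6,-0.1,0,0,0,0],
  [0,-0.75,-0.1,0,0,0,0],
  [0,-0.75,-1.5,0,0,0,0],
  [0,-0.75,-2.5,0,0,0,0],
  [0,-0.75,-2.5,0,0,0,0],
])

```text
time_s: 20.25
tcp_pos: [0.675, 0.0518, 0.1245]
ee_rot: [[-0.997, -0.072, 0.008], [-0.072, 0.997, 0.002], [-0.008, 0.001, -1.0]]
wrist_force: [0.4, 0.5, 1.0]
gripper_width: 0.005
```

```bash
python3 -c "
from h import *
vd(0,-.065,.12,0)
d=wcam();cv2.imwrite('pics/w15.png',d['pixels'][:,:,::-1])
print([ (x['score'],w2v(x['centre']),x['centre']) for x in r.spot_in('wrist','tin')])
print([ (x['score'],w2v(x['centre']),x['centre']) for x in r.spot_in('wrist','release_top')])
"
```

```text
t 20.25 at [0.675  0.0518 0.1245] vice [ 0.0016 -0.056 ] F [0.4 0.5 1. ] -> [0.066, -0.361, 0.178, 0.016, 0.097, 0.022]
[(0.73, array([-0.04340525,  0.0200767 ]), [0.6248, 0.1245, 0.0525])]
[(0.92, array([-0.00063528, -0.07072797]), [0.6738, 0.0369, 0.0487])]
```

View pics/w15.png

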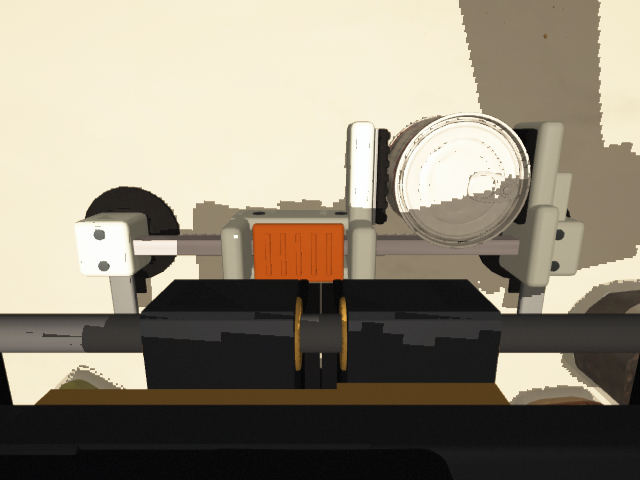

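```bash
python3 -c "
from h import *
d=wcam()
for n,u,v,z in(('pl',254,245,.052),('pr',344,245,.052),('Rholes',99,255,.044),('Lholes',556,250,.044)): print(n,w2v(ray(d,u,v,z)).round(4))
a=cv2.imread('pics/w15.png')[110:260,330:530];cv2.imwrite('pics/w15z.png',cv2.resize(a,None,fx=4,fy=4))
a=cv2.imread('pics/w10.png')[110:260,340:540];cv2.imwrite('pics/w10z.png',cv2.resize(a,None,fx=3,fy=3))
"
```

```text
pl [-0.0107 -0.0938]
pr [-0.0106 -0.0423]
Rholes [-0.0026 -0.1876]
Lholes [-0.0053  0.0842]
```

View pics/w15z.png

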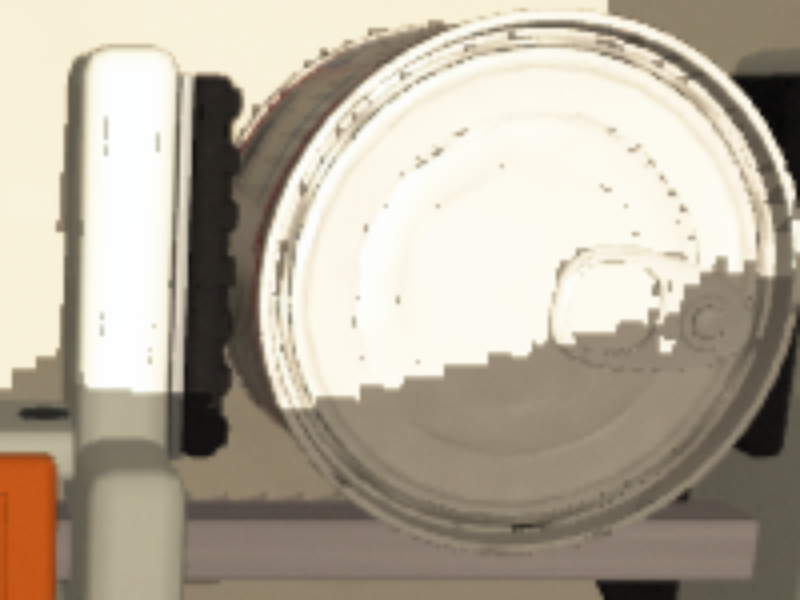

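View pics/w10z.png

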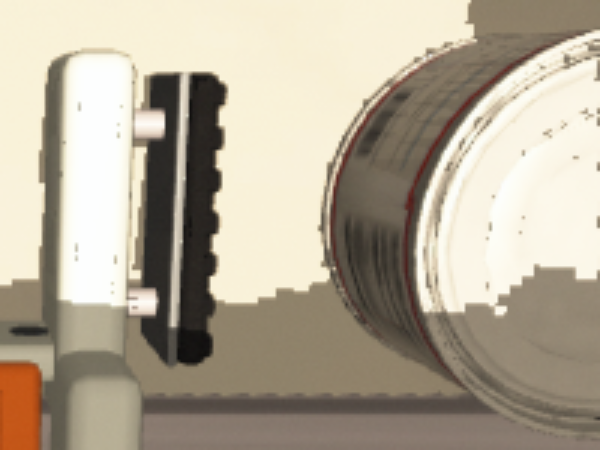

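Emit:
play_rows([
  [1,-1,-1,0,0,0,0],
  [3,-3,-2,0,0,0,0],
  [5,-5,-3,0,0,0,0],
  [7,-7,-3,0,0,0,0],
  [9,-9,-3,0,0,0,0],
  [10,-11,-3,0,0,0,0],
  [10,-13,-3,0,0,0,0],
  [10,-15,-3,0,0,0,0],
  [10,-15,-3,0,0,0,0],
  [10,-15,-3,0,0,0,0],
])

```text
time_s: 21.45
tcp_pos: [0.4478, -0.3435, 0.1938]
ee_rot: [[-0.998, -0.068, -0.002], [-0.068, 0.998, 0.001], [0.002, 0.001, -1.0]]
wrist_force: [1.2, 0.6, -0.1]
gripper_width: 0.005
```

Run:
```python
from h import *
s=r.sense();print(s['time_s'],s['tcp_pos'],s['wrist_force'])
for c in('scene','top'):
    d=r.capture(c);cv2.imwrite(f'pics/{c}_end.png',d['pixels'][:,:,::-1])
    for n in ['tin','opener','serving_bowl','wooden_spoon','garlic','coffee_jar','release_top','jaw_pad']:
        x=r.spot_in(c,n)[:1]; print(c,n,[(i['score'],np.round(i['centre'],3),w2v(i['centre']).round(3)) for i in x])
    if c=='top':
        h=cv2.cvtColor(d['pixels'],cv2.COLOR_RGB2HSV); m=((h[:,:,0]>8)&(h[:,:,0]<22)&(h[:,:,1]>170)&(h[:,:,2]>120)).astype('u1')
        m2=m*0;m2[180:230,240:335]=m[180:230,240:335]
        q=np.argwhere(m2).mean(0)[::-1];print('paddle',w2v(ray(d,*q,.052)),m2.sum())
        cv2.imwrite('pics/t_endz.png',d['pixels'][150:300,180:380,::-1].repeat(4,0).repeat(4,1))
```

```text
21.45 [ 0.44780291 -0.34346126  0.19378939] [ 1.17798315  0.59036915 -0.09252302]
scene tin [(0.72, array([0.618, 0.123, 0.051]), array([-0.05 ,  0.019]))]
scene opener [(0.61, array([ 0.46 , -0.227,  0.015]), array([-0.233, -0.319]))]
scene serving_bowl [(0.89, array([ 0.597, -0.305,  0.022]), array([-0.101, -0.407]))]
scene wooden_spoon [(0.96, array([0.418, 0.3  , 0.008]), array([-0.238,  0.21 ]))]
scene garlic [(0.87, array([ 0.695, -0.26 ,  0.035]), array([-0.   , -0.369]))]
scene coffee_jar [(0.65, array([0.613, 0.087, 0.049]), array([-0.057, -0.016]))]
scene release_top [(0.81, array([0.673, 0.039, 0.05 ]), array([-0.001, -0.069]))]
scene jaw_pad [(0.63, array([0.612, 0.085, 0.045]), array([-0.059, -0.018]))]
top tin [(0.95, array([0.624, 0.124, 0.053]), array([-0.044,  0.02 ]))]
top opener [(0.68, array([ 0.503, -0.195,  0.004]), array([-0.187, -0.29 ]))]
top serving_bowl []
top wooden_spoon [(0.76, array([0.422, 0.297, 0.012]), array([-0.234,  0.206]))]
top garlic [(0.9, array([ 0.698, -0.261,  0.039]), array([ 0.003, -0.369]))]
top coffee_jar [(0.88, array([0.713, 0.272, 0.139]), array([0.055, 0.161]))]
top release_top [(0.85, array([0.67 , 0.036, 0.051]), array([-0.004, -0.071]))]
top jaw_pad [(0.64, array([0.626, 0.086, 0.047]), array([-0.045, -0.018]))]
paddle [-0.00025237 -0.0686581 ] 363
```

View pics/scene_end.png

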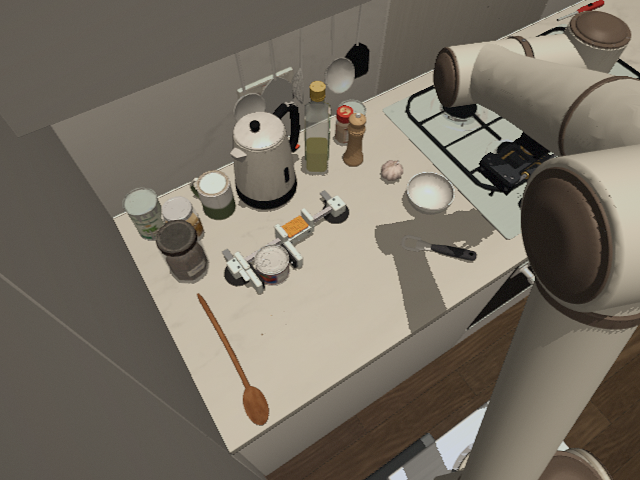

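View pics/t_endz.png

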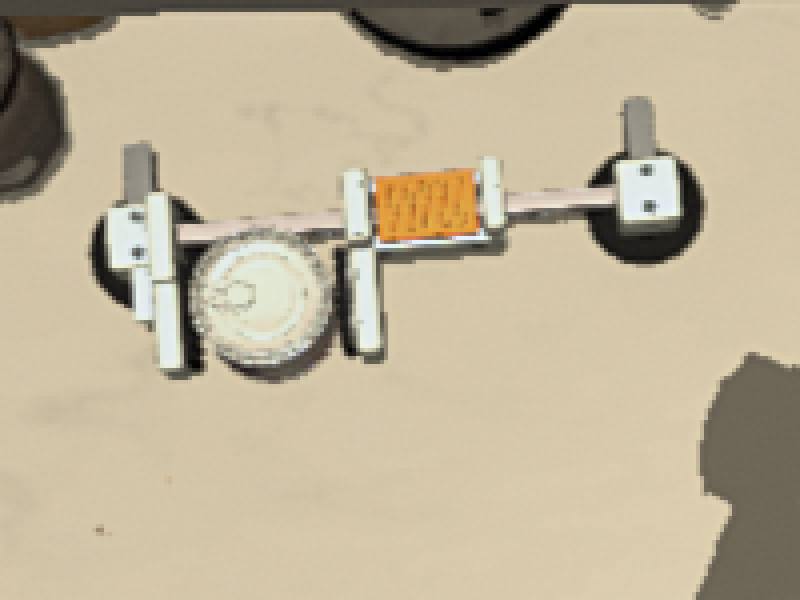

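```bash
python3 -c "
from station import r
print(r.finish_job(), r.sense()['time_s'])"
```

```text
the job is handed in; nothing more can be done
the job is handed in; nothing more can be done
```

The tin is clamped in the vice between the two rubber pads, and I handed the job in at about 21.5 s. No verdict came back.

**What I did**
- **Sliding jaw back:** I pressed the release with about 4–7 N and slid the jaw back until it stopped. It then stayed put while my finger slid on under about 4 N, with the release still pressed.
- **Tin into the mouth:** I pushed the tin along the worktop with two spread fingertips until it met the bar. There the force jumped to about 10 N and the tin stopped moving.
- **Clamping:** I pushed the jaw forward by the well's front wall until the pad cushion bottomed, with the push reaching about 31 N at the wrist. Then I let go and lifted clear.

**Last checks**
- **Tin:** it stands upright against the bar at about vice x -44, y +20 mm, touching both pads. In the wrist picture taken after letting go, no gap showed behind the sliding pad.
- **Squeeze:** the paddle's position after letting go suggests the cushion is still pressed in by roughly 5–7 mm. I worked that out from the pictures; I did not measure the grip force.
- **Other things:** the spoon and garlic came out within about 5 mm of their starting places in both cameras. The bowl was found only in the scene camera, the coffee jar only in the top camera, and both were unmoved there.

**Disagreements:** the scene camera's coffee jar detection landed on the vice instead. The opener read about 5 cm off in the top camera, with the arm's shadow over it. It looks in place in the scene picture, where it matched its start within 5 mm.

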